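# Tare the tub and call up the price on a cheese stall's scale

### The job

An empty tub stands on the pan of the price scale, ready to be filled: with the fingertips press the tare key (the wide bar-shaped key at the right end of the lower row, seen from the robot) gently right down and let it come up, then press the middle one of the five round price keys in the same way, and draw the hand clear. Press no other key, do not touch the pan or the tub while you work, and leave the cheeses, the pots and the other things on the counter where they are.

Things in the scene. Friction and masses are not known exactly. Their poses are not given: they have to be found in the camera images.
- scale: Beige shop scale, 340 mm wide (y), 380 mm deep (x), fixed. Origin: under its centre at counter height; x points from the robot's side to the customer's, y to the robot's left, z up. At its rear lies a steel pan, top 116 mm above the counter, front edge at x -23 mm; before it a display band up to 100 mm high, then the sloping keypad panel nearest the robot.
- panel: Keypad panel of the scale, 150 mm (x) by 340 mm (y), sloping down towards the robot at 0.26 rad (15 degrees). Origin: middle of its surface; x up the slope, y left, z straight out of it. All keys are dark grey, stand 6 mm proud and sink 4 mm along z on a spring: 1.2 N to start, 4.4 N fully down (still 2 mm proud).
- tare_top (a point): Middle of the top face of the tare key: the only bar-shaped key, 54 mm wide by 19 mm, alone at the right end of the lower row as the robot sees it. Axes: z straight out of the panel, x up its slope, y left. Moves with the key. The nearest other keys begin 77 mm to the left (zero) and 46 mm up the slope (round keys).
- tare (a joint): The tare key. Joint value: how far the key is down, 0 (up) to 0.004 m (fully down).
- price3_top (a point): Middle of the top face of the middle one of the five round price keys: 21 mm in diameter, in a row along the top of the panel at 40 mm spacing. Same axes as tare_top; moves with the key. Its neighbours' edges are 29.5 mm to the left and right of this point, the zero key's edge 47 mm down the slope.
- price3 (a joint): The middle round price key. Joint value: how far the key is down, 0 (up) to 0.004 m (fully down).
- price1 (a joint): Round price key, first from the left. Not to be pressed. Joint value: how far the key is down, 0 (up) to 0.004 m (fully down).
- price2 (a joint): Round price key, second from the left. Not to be pressed. Joint value: how far the key is down, 0 (up) to 0.004 m (fully down).
- price4 (a joint): Round price key, fourth from the left. Not to be pressed. Joint value: how far the key is down, 0 (up) to 0.004 m (fully down).
- price5 (a joint): Round price key, fifth from the left (right end). Not to be pressed. Joint value: how far the key is down, 0 (up) to 0.004 m (fully down).
- clear (a joint): Small rectangular clear key (22 by 19 mm), left in the lower row, below the first round key. Not to be pressed. Joint value: how far the key is down, 0 (up) to 0.004 m (fully down).
- zero (a joint): Small rectangular zero key (22 by 19 mm), second in the lower row, 50 mm to the right of the clear key. Not to be pressed. Joint value: how far the key is down, 0 (up) to 0.004 m (fully down).
- digits: Block of 12 small number keys (19 by 17 mm at 24 mm spacing, four rows of three) at the left of the panel. Origin: on the panel's surface in the middle of the block, x up the slope, y left, z out of the panel. Not to be pressed.
- pan: Steel weighing pan, 230 mm (x) by 350 mm (y). Origin: middle of its underside, 113 mm above the counter. Not to be touched.
- tub: Empty white open tub, 100 mm across the rim, 55 mm tall, loose on the pan. Origin: centre of its underside. Not to be touched.
- brick: Loose yellow cheese brick, 115 by 65 by 45 mm tall, beside the keypad. Origin: centre of its underside.
- pot: Loose lidded round pot, 84 mm across, 70 mm tall, beside the keypad, on the other side from the brick. Origin: centre of its underside.
- wheel_big: Loose pale cheese wheel, 190 mm across, 62 mm tall, at the left. Origin: centre of its underside.
- wheel_small: Loose pale cheese wheel, 132 mm across, 48 mm tall, on top of the big wheel. Origin: centre of its underside.
- wheel_dark: Loose brown cheese wheel, 120 mm across, 50 mm tall, at the right. Origin: centre of its underside.
- slab: Loose yellow cheese slab, 140 by 80 by 55 mm tall, at the right. Origin: centre of its underside.
- spreader: Loose spatula, 260 mm long, lying on the counter at the left. Origin: underside, near its middle.

How it is judged:
By the outcome, as a careful person would: the job done as asked, in the order asked, and still so for the second after the job is handed in, with the robot touching nothing.
It also fails if it takes over 38 s, if anything falls off the work surface, if the arm or the gripper's body presses on something with over 40 N, if the wrist force passes 120 N, or if a joint passes its speed limit or range.

### The arm

A 7-joint arm with a two-finger parallel gripper is mounted at the origin on the work surface. World frame = base frame: x ahead of the robot, y to its left, z up, the work surface at z = 0. Lengths are in mm, angles in rad, forces in N, time in s.
With the tool pointing down it reaches from about 400 to 875 mm from the base axis. Payload 4.4 kg.
Tool frame: the origin (TCP) lies at the very end of the fingers, on their centre line; the grasp point (between the pads) lies 19 mm behind it; z points along the fingers, y is the line along which they close (so a half turn about z gives the same grasp; the last joint's range is limited). The gripper opens to 85 mm and grips with 20 to 120 N. Pads are 22 mm wide; open, the fingers measure 114 mm over their backs; the gripper's body (76 mm by 85 mm) begins 54 mm behind the grasp point. The pads swing forward as they close: fully open they stand 13 mm farther back than shut.
Start: joints at [-1.343, 0.628, 0.038, 1.517, -0.027, 0.996, -0.02], TCP at [188.209, 622.17, 207.213] pointing down, gripper open.
Joint ranges: [-3.06, 3.06], [-0.37, 2.12], [-1.25, 1.32], [0.18, 2.47], [-1.1, 4.24], [0.23, 1.98], [-2.94, 2.94]. Speed limits (rad/s): [2.57, 2.57, 3.14, 3.14, 3.14, 3.14, 3.14].

### API

Orientations are given as [roll, pitch, yaw] about the fixed x, y, z axes, in that order (R = Rz(yaw) Ry(pitch) Rx(roll)).
In Python, from cell import monitor, viewer, workorder gives the robot as it stands.
- The arm moves only by the tool arm_command, never from a script. Its argument "series" is one flat list of numbers, 5 for each row, row after row: the opening in per cent of the stroke, from 0 (shut) to 100 (fully open), then the shift along the tool's x, y, z in cm, then the turn about the tool's z in degrees. In form: [claw, x, y, z, roll, claw, x, y, z, roll, ...]. A call has exactly 5 rows; each row is the pose to reach, as a shift and turn from the pose commanded when the call began, along the tool's axes at that moment; what a row does not reach only later rows make up. A row lasts 1/12 s, in which the tool goes at most 41.7 mm and 7.16 degrees, less where a joint would pass 70% of its speed; a pose out of reach is approached as far as the arm can. A call with a gripper value outside its range is refused whole. The fingers move at their own pace and stop on an object; the grip force is fixed at half the most. Time passes only in rows, so rows that repeat a pose let the fingers close, or fill a call up. It gives the time, the measured TCP pose, the force, the opening and the grip force at its end, in the units of the state.
- monitor.read_state(): the state, without advancing time (a new reading comes with each control period).
- viewer.get_image(name): name is "side" or "top"; returns (picture, depth): 384x512x3 uint8, red, green, blue; 384x512 float32, mm along the optical axis (not along the pixel's ray), 0 where there is no reading.
- viewer.camera_model(name): a dict with "mtx" (3x3 intrinsics, pixels), "R" (3x3) and "t" (3): a world point X has camera coordinates R X + t. Camera axes: x right, y down, z forward; pixel columns grow to the right and rows downward; lengths in mm; the calibration is good to about 2 mm. A picture is of the moment at which its call begins. camera_model takes no time and is no camera call.
- workorder.finish_job(): hands the job in; it is judged then, once.
The state is a dict: "clock": time; "qpos": joint angles; "qd": joint speeds; "tau": joint torques, N m; "eef_pos": TCP position; "tool_rot": TCP orientation; "force": force on the tool from outside, world axes, zero at the start; "torque": the same for the moment, N m; "width": finger opening in mm; "gripper_force": force on a finger pad.
Only numpy, scipy, OpenCV 4.12 (cv2) and the standard library are available. Lean on these libraries where they do the work, as an engineer would, in place of code of your own. Each camera call takes 0.05 s, during which the arm holds its last target. There are 200 camera calls.

## Working session

There is one attempt and no reset: what is moved stays moved. The work goes in short steps, Python scripts to look and compute and a tool call to move; the robot and the scene stay as the last step left them, time stands still between calls to the robot, and variables do not carry over. Pictures are saved under pics/ and viewed, at most 10 in all, crops included, and the job is handed in when it is done.

Besides the shell and the picture viewer there is one more tool, called after "Request:" by a JSON object that holds its "method" and its "body". arm_command: Moves the arm, as the interface text tells. Its arguments: {"type":"object","properties":{"series":{"type":"array","items":{"type":"number"}}},"required":["series"]}

```bash
mkdir -p pics; python3 - <<'E'
from cell import monitor, viewer
import cv2,numpy as np
for n in("top","side"):
    p,d=viewer.get_image(n); cv2.imwrite(f"pics/{n}0.png",p[:,:,::-1]); np.savez(f"{n}0.npz",p=p,d=d,**viewer.camera_model(n))
s=monitor.read_state(); print(s)
E
```

```text
{'clock': 0.1, 'qpos': array([-1.34279098,  0.62921135,  0.03845136,  1.51821652, -0.02699302,
        0.99630381, -0.01996228]), 'qd': array([ 5.05628204e-04, -2.86592038e-03, -9.36563010e-05, -3.83848267e-03,
        4.48125868e-04, -1.26077642e-03,  7.00367071e-04]), 'tau': array([ 3.04314446e-03, -5.64536977e+01,  1.23016767e+00, -1.93976927e+01,
        1.11811768e-02,  5.37938104e-03,  2.19998594e-05]), 'eef_pos': array([188.04880657, 621.61097375, 206.42506612]), 'tool_rot': array([-3.13997186e+00,  2.24588097e-05,  2.84782467e+00]), 'force': array([-0.12484633,  0.58836314, -0.27536298]), 'torque': array([ 0.02967676,  0.03192248, -0.00560783]), 'gripper_force': 0.0, 'width': 85.27795816271836}
```

View pics/top0.png

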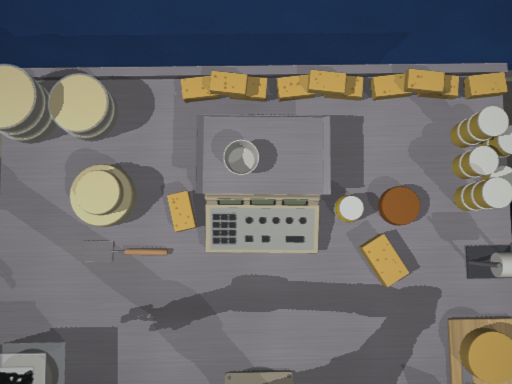

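View pics/side0.png

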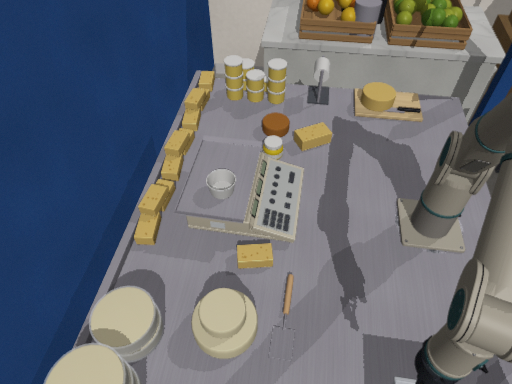

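The top view shows the scale with the panel at about (262,228). The bar-shaped tare key is at (294,239) and the middle round key at (276,220). The side view shows the same keys at about (292,178) and (275,188).

```bash
python3 - <<'E'
import cv2,numpy as np
from scipy.optimize import least_squares
C={n:np.load(f"{n}0.npz") for n in("top","side")}
def w(n,u,v,d):
    c=C[n]; return c["R"].T@(np.linalg.inv(c["mtx"])@[u,v,1]*d-c["t"])
box={"top":(205,205,320,255),"side":(250,160,305,235)}
for n,(a,b,e,f) in box.items():
    c=C[n]; P=c["p"][b:f,a:e]; g=cv2.cvtColor(P,cv2.COLOR_RGB2GRAY)
    m=(g<85).astype(np.uint8)
    k,l,st,ce=cv2.connectedComponentsWithStats(m)
    print(n,c["mtx"].round(1).tolist(),"cam",(-c["R"].T@c["t"]).round(0))
    for i in range(1,k):
        if st[i,4]<8: continue
        wt=(l==i)*(130.-g).clip(0); vv,uu=np.nonzero(l==i); W=wt[vv,uu]
        u=a+(uu*W).sum()/W.sum(); v=b+(vv*W).sum()/W.sum()
        d=np.median(c["d"][b:f,a:e][l==i]); print(np.round([u,v],1),st[i,2:],w(n,u,v,d).round(1))
    # panel plane
    v,u=np.mgrid[b:f,a:e]; 
for n in C:
    a,b,e,f=(215,208,310,250) if n=="top" else (262,175,292,222)
    X=np.array([w(n,u,v,C[n]["d"][v,u]) for v in range(b,f) for u in range(a,e) if C[n]["d"][v,u]>0])
    ctr=np.median(X,0); Y=X
    for _ in range(5):
        q,*_=np.linalg.lstsq(np.c_[Y[:,:2]-ctr[:2],np.ones(len(Y))],Y[:,2],rcond=None)
        r=X[:,2]-np.c_[X[:,:2]-ctr[:2],np.ones(len(X))]@q; Y=X[abs(r)<6]
    print(n,"plane",ctr.round(1),q.round(3),"slope",np.arctan(np.hypot(*q[:2])),"yaw",np.arctan2(q[1],q[0]),len(Y))
for n in C: cv2.imwrite(f"pics/{n}c.png",cv2.resize(C[n]["p"][box[n][1]:box[n][3],box[n][0]:box[n][2]][:,:,::-1],None,fx=6,fy=6,interpolation=cv2.INTER_CUBIC))
E
```

```text
top [[467.9, 0.0, 254.3], [0.0, 467.9, 193.6], [0.0, 0.0, 1.0]] cam [ 513.   25. 1462.]
[219.9 216.5] [15  6 85] [569.6 110.3  70.8]
[231.9 216.6] [ 7  6 41] [568.7  74.7  72. ]
[248.7 219.8] [ 7  7 32] [558.8  25.1  70.1]
[262.1 219.9] [ 7  7 37] [557.7 -14.8  69.2]
[275.5 220. ] [ 6  7 34] [556.9 -54.6  68.8]
[288.9 220.1] [ 7  7 35] [556.  -94.5  69.4]
[302.3 220.3] [ 7  6 33] [ 554.9 -134.3   69.9]
[224.2 224.4] [ 23   6 116] [546.2  98.2  64.5]
[223.8 232.4] [ 23   6 122] [522.6  99.9  58.9]
[248.7 238.5] [ 7  6 39] [503.2  25.8  54.4]
[265.1 238.5] [ 8  6 44] [502.6 -23.4  55.5]
[294.4 238.6] [ 18   6 107] [ 501.  -111.1   54.7]
[215.9 240. ] [ 7  5 34] [500.2 124.1  53.2]
[227.7 240. ] [15  5 67] [499.7  88.7  53.4]
side [[389.5, 0.0, 252.7], [0.0, 389.5, 190.8], [0.0, 0.0, 1.0]] cam [ 484.  894. 1130.]
[277.9 168.6] [ 5  4 15] [ 554.2 -133.5   66.2]
[291.3 177.3] [ 6 11 43] [ 500.4 -109.2   52.4]
[276.4 176.2] [ 5  4 15] [555.5 -92.   68.1]
[274.9 184.1] [ 5  5 17] [556.6 -53.3  66.7]
[273.3 192.3] [ 5  4 15] [557.5 -13.6  66.8]
[288.7 194.6] [ 5  5 18] [502.2 -21.7  53.6]
[271.8 200.5] [ 5  4 16] [558.3  25.8  67.3]
[287.2 205.3] [ 5  6 20] [503.   27.1  51.9]
[266.3 216.8] [ 7 16 65] [568.2 101.3  70. ]
[272.9 218.4] [ 7 16 68] [545.5 100.2  63.2]
[253.6 215.1] [4 5 9] [610.3 110.6  83.1]
[279.4 220.2] [ 6 16 61] [522.9 100.1  57.5]
[286.1 222.5] [ 7 16 67] [499.7 101.8  51.2]
top plane [532.5 -14.4  58.6] [ 2.6500e-01 -1.0000e-03  5.8325e+01] slope 0.2586754186651314 yaw -0.002917456482594787 3619
side plane [543.6   4.4  59.3] [2.5500e-01 8.0000e-03 5.9464e+01] slope 0.2500818174275301 yaw 0.03010172251529689 1337
```

View pics/topc.png

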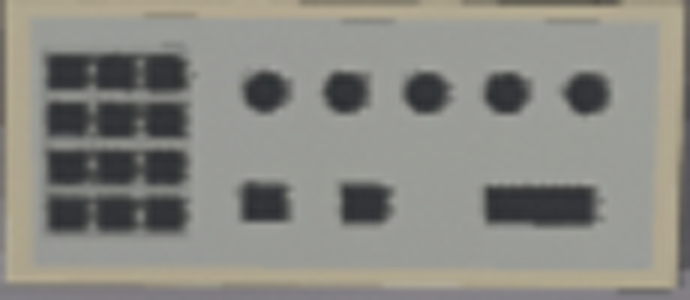

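Request:
{"method": "arm_command", "body": {"series": [0,-2.5,-3.07,0,0,0,-5,-6.13,0,0,0,-7.5,-9.2,0,0,0,-10,-12.27,0,0,0,-12.5,-15.33,0,0]}}

```text
clock: 0.52
eef_pos: [263.7, 437.1, 206.9]
tool_rot: [-3.141, -0.0, 2.848]
force: [1.9, 0.9, -0.5]
width: 25.4
gripper_force: 0.0
```

Request:
{"method": "arm_command", "body": {"series": [0,-2.5,-3.07,0,0,0,-5,-6.13,0,0,0,-7.5,-9.2,0,0,0,-10,-12.27,0,0,0,-12.5,-15.33,0,0]}}

```text
clock: 0.93
eef_pos: [338.9, 254.4, 207.2]
tool_rot: [-3.141, -0.0, 2.848]
force: [1.2, -0.6, -0.3]
width: 0.0
gripper_force: 0.0
```

Request:
{"method": "arm_command", "body": {"series": [0,-2.5,-3.07,0,0,0,-5,-6.13,0,0,0,-7.5,-9.2,0,0,0,-10,-12.27,0,0,0,-12.5,-15.33,0,0]}}

```text
clock: 1.35
eef_pos: [414.1, 71.5, 207.2]
tool_rot: [3.142, -0.0, 2.848]
force: [0.8, -0.3, -1.4]
width: 0.3
gripper_force: 0.0
```

Request:
{"method": "arm_command", "body": {"series": [0,-2.5,-3.07,0,0,0,-5,-6.13,0,0,0,-7.5,-9.2,0,0,0,-10,-12.27,0,0,0,-12.5,-15.33,0,0]}}

```text
clock: 1.77
eef_pos: [489.3, -111.5, 207.0]
tool_rot: [3.141, -0.001, 2.848]
force: [1.2, 0.6, -0.1]
width: -0.2
gripper_force: 0.0
```

Request:
{"method": "arm_command", "body": {"series": [0,0,0,2,-4,0,0,0,4,-8,0,0,0,6,-12,0,0,0,8,-15.4,0,0,0,8,-15.4]}}

```text
clock: 2.18
eef_pos: [486.3, -109.1, 123.9]
tool_rot: [3.14, -0.007, 3.118]
force: [-0.7, -0.2, -0.4]
width: 0.2
gripper_force: 0.0
```

```bash
python3 - <<'E'
from cell import monitor, viewer
import cv2,numpy as np
s=monitor.read_state(); print(s["eef_pos"],s["tool_rot"],s["qpos"].round(2),s["clock"])
o=[]
for n,(a,b,e,f) in {"top":(200,190,330,265),"side":(240,100,340,240)}.items():
    p,d=viewer.get_image(n); c=viewer.camera_model(n); np.savez(f"{n}1.npz",p=p,d=d,**c)
    q=c["mtx"]@(c["R"]@s["eef_pos"]+c["t"]); print(n,q[:2]/q[2],q[2])
    o.append(cv2.resize(p[b:f,a:e][:,:,::-1],(int((e-a)*560/(f-b)),560) if n=="side" else (390,225),interpolation=cv2.INTER_CUBIC))
h=np.zeros((560,790,3),np.uint8); h[:,:400]=o[1]; h[:225,400:790]=o[0]; cv2.imwrite("pics/s1.png",h)
E
```

```text
[ 486.26764972 -109.07849972  123.94481583] [ 3.14016254 -0.00714278  3.11775308] [ 0.12  0.54  0.06  2.01 -0.06  0.6   1.77] 2.1833
top [296.15387053 243.95166112] 1332.2911005806463
side [296.49581788 164.27121196] 1408.5736163352394
```

View pics/s1.png

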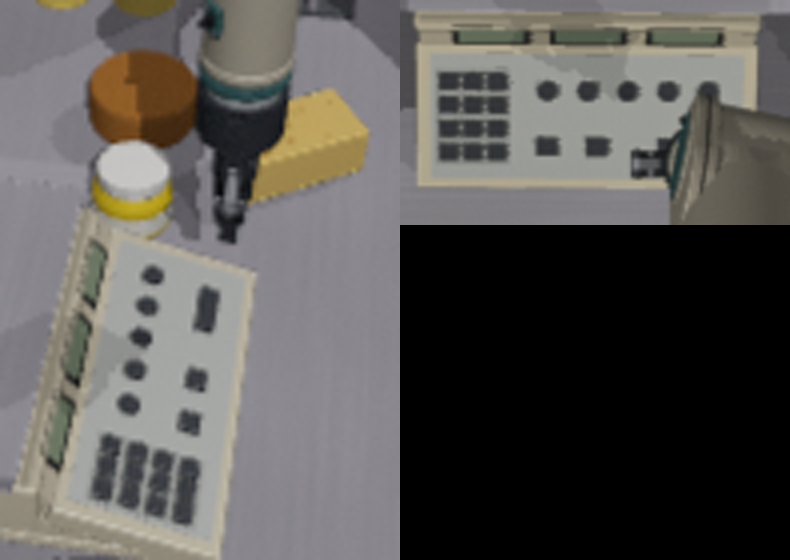

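The side view shows the fingertip at about (297,160), above the tare key and near the predicted pixel. Nothing is in its way.

Request:
{"method": "arm_command", "body": {"series": [0,0,0,1,0,0,0,0,2,0,0,0,0,3,0,0,0,0,4,0,0,0,0,4,0]}}

```text
clock: 2.7
eef_pos: [487.8, -109.2, 85.3]
tool_rot: [3.141, -0.003, 3.117]
force: [-0.4, 0.1, 0.6]
width: -0.3
gripper_force: 0.0
```

Request:
{"method": "arm_command", "body": {"series": [0,0,0,0,0,0,0,0,0,0,0,0,0,0,0,0,0,0,0,0,0,0,0,0,0]}}

```text
clock: 3.12
eef_pos: [489.5, -109.6, 87.6]
tool_rot: [-3.141, 0.001, 3.117]
force: [-1.2, -0.3, 0.6]
width: 0.2
gripper_force: 0.0
```

```bash
python3 - <<'E'
from cell import monitor, viewer
import cv2,numpy as np
s=monitor.read_state(); print(s["eef_pos"],s["tool_rot"],s["force"],s["clock"])
p,d=viewer.get_image("side"); c=viewer.camera_model("side")
q=c["mtx"]@(c["R"]@s["eef_pos"]+c["t"]); print(q[:2]/q[2],q[2])
cv2.imwrite("pics/s2.png",cv2.resize(p[130:210,250:330][:,:,::-1],None,fx=7,fy=7,interpolation=cv2.INTER_CUBIC))
E
```

```text
[ 489.49687719 -109.61769889   87.56993313] [-3.14149166e+00  7.86756811e-04  3.11654406e+00] [-1.24773434 -0.34386337  0.64323391] 3.1167
[294.88023271 171.02325959] 1436.8178163901794
```

View pics/s2.png

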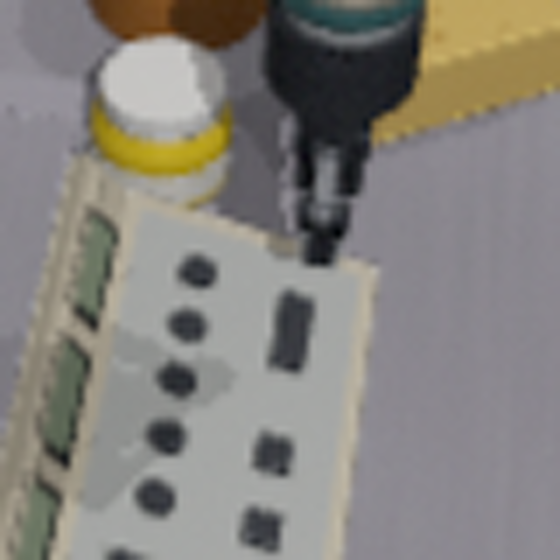

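The tip's lower end shows at about (296,167.5), some 3.5 px above the predicted TCP pixel (294.9,171). I'll check that with depth.

```bash
python3 - <<'E'
from cell import monitor, viewer
import numpy as np
p,d=viewer.get_image("side"); c=viewer.camera_model("side"); s=monitor.read_state(); print(s["eef_pos"])
Ki=np.linalg.inv(c["mtx"])
v,u=np.mgrid[145:176,286:304]
X=np.stack([c["R"].T@(Ki@[a,b,1]*d[b,a]-c["t"]) for a,b in zip(u.ravel(),v.ravel())])
m=(X[:,2]>75)&(X[:,2]<135)&(abs(X[:,0]-490)<40)&(abs(X[:,1]+110)<40)
for lo in range(75,135,6):
    Y=X[m&(X[:,2]>=lo)&(X[:,2]<lo+6)]
    if len(Y): print(lo,len(Y),Y.min(0).round(0),Y.max(0).round(0))
for b in range(162,174): print(b,[f"{d[b,a]:.0f}" for a in range(290,302)])
E
```

```text
[ 489.36486305 -109.61171471   87.45897859]
111 3 [ 480. -106.  114.] [ 498. -104.  117.]
117 8 [ 480. -106.  117.] [502. -98. 123.]
123 5 [ 481. -108.  124.] [499. -95. 126.]
129 5 [ 481. -105.  130.] [499. -97. 135.]
162 ['1587', '1592', '1344', '1345', '1335', '1337', '1330', '1321', '1324', '1358', '1594', '1589']
163 ['1590', '1586', '1590', '1401', '1383', '1392', '1366', '1361', '1349', '1584', '1588', '1594']
164 ['1515', '1516', '1518', '1408', '1395', '1389', '1390', '1394', '1400', '1579', '1574', '1584']
165 ['1510', '1512', '1516', '1410', '1391', '1385', '1395', '1395', '1403', '1575', '1586', '1578']
166 ['1508', '1511', '1413', '1413', '1404', '1403', '1401', '1404', '1406', '0', '1576', '1579']
167 ['1499', '1506', '1510', '1409', '1407', '1400', '1404', '1411', '1414', '1513', '1513', '1516']
168 ['1492', '1501', '1507', '1502', '1508', '1509', '1512', '1510', '1509', '1513', '1514', '1518']
169 ['1493', '1499', '1498', '1502', '1505', '1501', '1506', '1507', '1508', '1507', '1511', '1512']
170 ['1496', '1494', '1491', '1497', '1499', '1493', '1503', '1503', '1500', '1506', '1503', '1507']
171 ['1483', '1487', '1490', '1493', '1499', '1495', '1499', '1502', '1501', '1505', '1495', '1508']
172 ['1476', '1477', '1481', '1480', '1488', '1490', '1494', '1498', '1500', '1498', '1496', '1497']
173 ['1476', '1476', '1475', '1475', '1482', '1487', '1494', '1488', '1495', '1500', '1493', '1504']
```

Request:
{"method": "arm_command", "body": {"series": [0,0,0,0.6,0,0,0,0,1.2,0,0,0,0,1.8,0,0,0,0,2.3,0,0,0,0,2.3,0]}}

```text
clock: 3.63
eef_pos: [488.2, -109.4, 62.8]
tool_rot: [3.141, -0.002, 3.117]
force: [0.1, -0.0, 0.5]
width: 0.2
gripper_force: 0.0
```

```bash
python3 - <<'E'
from cell import monitor, viewer
import cv2,numpy as np
p,d=viewer.get_image("side"); s=monitor.read_state(); print(s["eef_pos"],s["force"])
c=viewer.camera_model("side");q=c["mtx"]@(c["R"]@s["eef_pos"]+c["t"]); print(q[:2]/q[2],q[2])
cv2.imwrite("pics/s3.png",cv2.resize(p[140:200,260:320][:,:,::-1],None,fx=9,fy=9,interpolation=cv2.INTER_CUBIC))
for b in range(166,180): print(b,[f"{d[b,a]:.0f}" for a in range(288,302)])
E
```

```text
[ 488.48846281 -109.44395316   63.31757727] [0.5985976  0.43653783 0.92281095]
[294.67202018 175.57144941] 1454.972283770754
166 ['1504', '1505', '1507', '1505', '1336', '1333', '1331', '1336', '1335', '1328', '1331', '1576', '1571', '1580']
167 ['1500', '1496', '1497', '1507', '1363', '1359', '1352', '1358', '1343', '1335', '1336', '1515', '1522', '1512']
168 ['1498', '1498', '1500', '1500', '1496', '1421', '1401', '1410', '1382', '1403', '1371', '1514', '1515', '1518']
169 ['1490', '1498', '1497', '1493', '1495', '1424', '1414', '1414', '1407', '1417', '1425', '1513', '1502', '1510']
170 ['1492', '1489', '1495', '1493', '1432', '1411', '1419', '1414', '1410', '1420', '1424', '1503', '0', '1504']
171 ['1487', '1487', '1483', '1481', '1431', '1423', '1418', '1420', '1418', '1427', '1497', '1502', '1511', '1508']
172 ['1483', '1483', '1480', '1481', '1479', '1431', '1428', '1425', '1427', '1430', '1498', '1500', '1497', '1506']
173 ['1480', '1485', '1472', '1479', '1479', '1478', '1480', '1492', '1488', '1488', '1493', '1485', '1491', '1501']
174 ['1470', '1476', '1475', '1469', '1474', '1477', '1478', '1486', '1492', '1494', '1485', '1489', '1497', '1483']
175 ['1474', '1469', '1472', '1472', '1472', '1468', '1481', '1481', '1477', '1488', '1488', '1487', '1492', '1489']
176 ['1468', '1468', '1467', '1463', '1462', '1469', '1477', '1477', '1485', '1486', '1493', '1485', '1485', '1491']
177 ['1469', '1466', '1463', '1459', '1466', '1456', '1476', '1474', '1471', '1478', '1479', '1478', '1482', '1492']
178 ['1473', '1462', '1466', '1460', '1466', '1466', '1474', '1475', '1478', '1473', '1479', '1475', '1486', '1483']
179 ['1466', '1456', '1456', '1458', '1457', '1455', '1462', '1470', '1472', '1476', '1471', '1471', '1480', '1474']
```

View pics/s3.png

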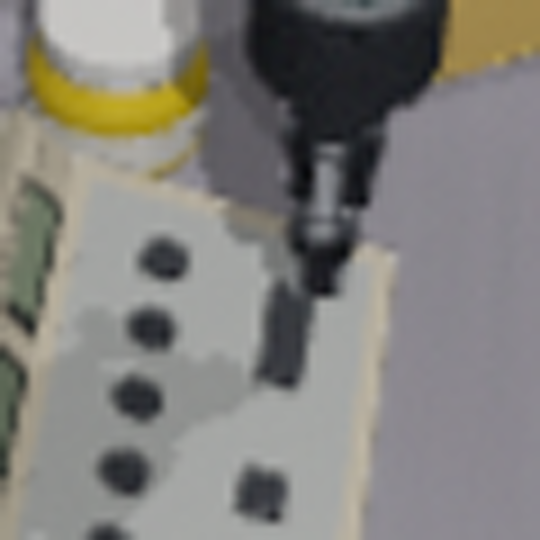

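The tip's lower end is at about (296,172). Depth puts it roughly 25 mm above the reported TCP, so I'll go down slowly and watch the force.

Request:
{"method": "arm_command", "body": {"series": [0,0,0,0.2,0,0,0,0,0.4,0,0,0,0,0.6,0,0,0,0,0.8,0,0,0,0,0.8,0]}}

```text
clock: 4.1
eef_pos: [489.0, -109.5, 55.9]
tool_rot: [3.142, -0.001, 3.117]
force: [-0.8, -0.3, -0.7]
width: 0.3
gripper_force: 0.0
```

Request:
{"method": "arm_command", "body": {"series": [0,0,0,0.1,0,0,0,0,0.2,0,0,0,0,0.3,0,0,0,0,0.3,0,0,0,0,0.3,0]}}

```text
clock: 4.52
eef_pos: [489.1, -109.6, 53.2]
tool_rot: [3.142, -0.0, 3.117]
force: [0.9, -0.2, -0.7]
width: 0.1
gripper_force: 0.0
```

Request:
{"method": "arm_command", "body": {"series": [0,0,0,0.1,0,0,0,0,0.2,0,0,0,0,0.3,0,0,0,0,0.3,0,0,0,0,0.3,0]}}

```text
clock: 4.93
eef_pos: [489.1, -109.6, 50.1]
tool_rot: [3.142, -0.0, 3.117]
force: [-0.2, -0.3, -0.1]
width: -0.1
gripper_force: 0.0
```

Request:
{"method": "arm_command", "body": {"series": [0,0,0,0.1,0,0,0,0,0.2,0,0,0,0,0.3,0,0,0,0,0.4,0,0,0,0,0.4,0]}}

```text
clock: 5.35
eef_pos: [489.0, -109.5, 46.0]
tool_rot: [3.142, -0.0, 3.117]
force: [-0.2, -0.7, 0.3]
width: 0.2
gripper_force: 0.0
```

```bash
cat > h.py <<'E'
from cell import monitor, viewer
import cv2,numpy as np
def tip(name):
    p,d=viewer.get_image("side"); s=monitor.read_state(); print(s["clock"],s["eef_pos"].round(1),s["force"].round(2))
    c=viewer.camera_model("side");q=c["mtx"]@(c["R"]@s["eef_pos"]+c["t"]); print("tcp px",(q[:2]/q[2]).round(1),q[2].round())
    u0,v0=(q[:2]/q[2]).astype(int); Ki=np.linalg.inv(c["mtx"])
    for v in range(v0-9,v0+4):
        X=[c["R"].T@(Ki@[u,v,1]*d[v,u]-c["t"]) for u in range(u0-6,u0+8)]
        X=np.array([x for x in X if -112<x[1]-s["eef_pos"][1]<30 and x[2]>s["eef_pos"][2]+0])
        if len(X): print(v,len(X),np.median(X,0).round(0))
    cv2.imwrite(f"pics/{name}.png",cv2.resize(p[v0-25:v0+25,u0-25:u0+25][:,:,::-1],None,fx=10,fy=10,interpolation=cv2.INTER_CUBIC))
E
python3 -c "import h;h.tip('s4')"
```

```text
5.4 [ 489.1 -109.5   46. ] [-0.15  0.47 -0.9 ]
tcp px [294.2 178.7] 1468.0
169 3 [ 513. -151.   52.]
170 4 [ 511. -147.   51.]
171 8 [ 502. -137.   56.]
172 10 [ 498. -105.   87.]
173 10 [ 497. -105.   82.]
174 10 [ 497. -105.   76.]
175 10 [ 497. -104.   72.]
176 7 [ 502. -114.   53.]
177 7 [ 502. -111.   51.]
178 6 [ 503. -105.   52.]
179 6 [503. -99.  54.]
180 7 [500. -96.  52.]
181 7 [500. -92.  51.]
```

View pics/s4.png

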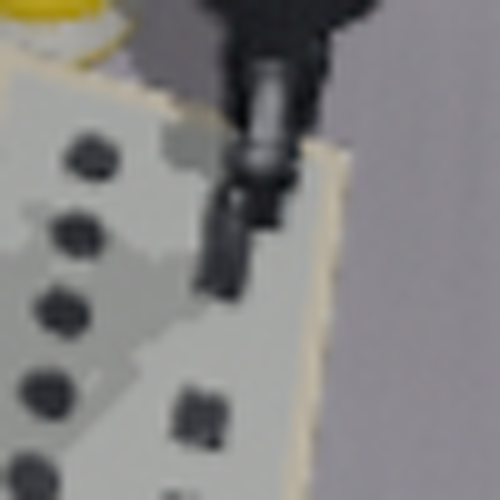

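The tip ends at about (295,176), still above the key and slightly to its down-slope side. Depth puts its end at z≈70. I'll get its x extent.

```bash
python3 - <<'E'
from cell import viewer
import numpy as np
p,d=viewer.get_image("side"); c=viewer.camera_model("side"); Ki=np.linalg.inv(c["mtx"])
for v in (170,172,173,174,175):
    X=np.array([c["R"].T@(Ki@[u,v,1]*d[v,u]-c["t"]) for u in range(285,305)])
    X=X[(X[:,2]>64)&(X[:,2]<110)]; print(v,len(X),X.min(0).round(),X.max(0).round())
E
```

```text
Traceback (most recent call last):
ValueError: zero-size array to reduction operation minimum which has no identity
```

Request:
{"method": "arm_command", "body": {"series": [0,0,0,0.1,0,0,0,0,0.2,0,0,0,0,0.3,0,0,0,0,0.4,0,0,0,0,0.4,0]}}

```text
clock: 5.87
eef_pos: [489.1, -109.5, 42.0]
tool_rot: [3.142, -0.0, 3.117]
force: [0.3, -0.5, -0.5]
width: 0.2
gripper_force: 0.0
```

```bash
python3 - <<'E'
from cell import viewer
import numpy as np
p,d=viewer.get_image("side"); c=viewer.camera_model("side"); Ki=np.linalg.inv(c["mtx"])
for v in range(168,179):
    X=np.array([c["R"].T@(Ki@[u,v,1]*d[v,u]-c["t"]) for u in range(285,305) if d[v,u]>0])
    X=X[(X[:,2]>60)&(X[:,2]<110)&(X[:,1]>-120)]
    if len(X): print(v,len(X),X.min(0).round(),X.max(0).round())
E
```

```text
172 3 [ 492. -104.   87.] [500. -96.  96.]
173 6 [ 481. -108.   77.] [499. -94.  92.]
174 6 [ 481. -108.   75.] [499. -97.  84.]
175 6 [ 480. -107.   69.] [499. -95.  81.]
176 4 [ 483. -104.   67.] [494. -98.  73.]
```

Request:
{"method": "arm_command", "body": {"series": [0,-0.1,0,0.1,0,0,-0.2,0,0.2,0,0,-0.2,0,0.3,0,0,-0.2,0,0.4,0,0,-0.2,0,0.4,0]}}

```text
clock: 6.33
eef_pos: [491.0, -109.5, 37.9]
tool_rot: [3.142, -0.0, 3.117]
force: [-0.0, -0.2, 0.1]
width: 0.3
gripper_force: 0.0
```

Request:
{"method": "arm_command", "body": {"series": [0,0,0,0.1,0,0,0,0,0.2,0,0,0,0,0.3,0,0,0,0,0.3,0,0,0,0,0.3,0]}}

```text
clock: 6.75
eef_pos: [491.1, -109.6, 35.1]
tool_rot: [3.142, -0.0, 3.117]
force: [0.4, -0.2, 0.3]
width: -0.2
gripper_force: 0.0
```

Request:
{"method": "arm_command", "body": {"series": [0,0,0,0.1,0,0,0,0,0.2,0,0,0,0,0.2,0,0,0,0,0.2,0,0,0,0,0.2,0]}}

```text
clock: 7.17
eef_pos: [491.2, -109.6, 33.2]
tool_rot: [3.142, -0.0, 3.117]
force: [0.2, -0.2, 0.2]
width: 0.3
gripper_force: 0.0
```

Request:
{"method": "arm_command", "body": {"series": [0,0,0,0.1,0,0,0,0,0.2,0,0,0,0,0.2,0,0,0,0,0.2,0,0,0,0,0.2,0]}}

```text
clock: 7.58
eef_pos: [491.1, -109.6, 31.2]
tool_rot: [3.142, -0.0, 3.117]
force: [-0.1, -0.5, 0.1]
width: -0.1
gripper_force: 0.0
```

Request:
{"method": "arm_command", "body": {"series": [0,0,0,0.1,0,0,0,0,0.2,0,0,0,0,0.2,0,0,0,0,0.2,0,0,0,0,0.2,0]}}

```text
clock: 8.0
eef_pos: [491.3, -109.6, 29.3]
tool_rot: [-3.142, 0.0, 3.117]
force: [1.0, 0.4, 1.8]
width: -0.0
gripper_force: 0.6
```

```bash
python3 -c "import h;h.tip('s5')"
```

```text
8.05 [ 491.3 -109.6   29.3] [-1.2   0.73  1.17]
tcp px [293.3 181.6] 1481.0
172 6 [ 494. -142.   47.]
173 7 [ 481. -131.   51.]
174 9 [ 499. -126.   51.]
175 14 [ 493. -115.   57.]
176 14 [ 493. -115.   53.]
177 14 [ 492. -107.   56.]
178 14 [ 492. -105.   52.]
179 14 [ 491. -103.   50.]
180 14 [ 491. -102.   47.]
181 14 [491. -94.  48.]
182 14 [490. -92.  46.]
183 13 [488. -89.  44.]
184 10 [482. -87.  42.]
```

View pics/s5.png

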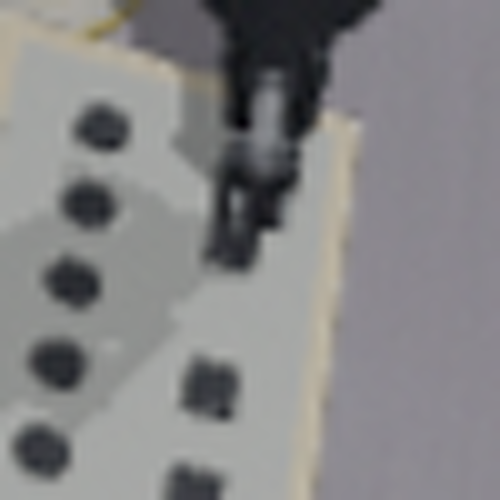

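The fingertips are now on the upper (right) part of the tare bar, around (293,180), and the force has begun to rise. I'll keep pressing in small steps.

Request:
{"method": "arm_command", "body": {"series": [0,0,0,0.1,0,0,0,0,0.2,0,0,0,0,0.2,0,0,0,0,0.2,0,0,0,0,0.2,0]}}

```text
clock: 8.47
eef_pos: [491.8, -109.7, 27.4]
tool_rot: [-3.141, 0.001, 3.117]
force: [1.5, 0.2, 3.4]
width: 0.0
gripper_force: 1.4
```

Request:
{"method": "arm_command", "body": {"series": [0,0,0,0.1,0,0,0,0,0.15,0,0,0,0,0.15,0,0,0,0,0.15,0,0,0,0,0.15,0]}}

```text
clock: 8.88
eef_pos: [491.5, -109.7, 25.8]
tool_rot: [-3.141, 0.001, 3.117]
force: [1.4, -0.6, 4.4]
width: -0.1
gripper_force: 1.9
```

Request:
{"method": "arm_command", "body": {"series": [0,0,0,0.1,0,0,0,0,0.1,0,0,0,0,0.1,0,0,0,0,0.1,0,0,0,0,0.1,0]}}

```text
clock: 9.3
eef_pos: [491.6, -109.7, 25.1]
tool_rot: [-3.141, 0.001, 3.117]
force: [1.2, 0.2, 9.1]
width: -0.0
gripper_force: 3.7
```

The force jumped from 4.4 to 9.1 N while the tip barely moved, so the tare key is fully down. I'll release it, lift, and shift over to the middle round key.

Request:
{"method": "arm_command", "body": {"series": [0,0,0,-0.3,0,0,0,0,-0.8,0,0,0,0,-1.6,0,0,0,0,-2.8,0,0,0,0,-4,0]}}

```text
clock: 9.72
eef_pos: [489.4, -109.4, 64.8]
tool_rot: [3.141, -0.004, 3.116]
force: [0.6, 0.5, 0.2]
width: -0.2
gripper_force: 0.0
```

Request:
{"method": "arm_command", "body": {"series": [0,-1.4,1.4,0,0,0,-2.8,2.9,0,0,0,-4.2,4.3,0,0,0,-5.5,5.7,0,0,0,-5.5,5.7,0,0]}}

```text
clock: 10.13
eef_pos: [549.8, -49.9, 64.9]
tool_rot: [3.139, 0.002, 3.121]
force: [-0.4, 0.0, 0.2]
width: 0.3
gripper_force: 0.0
```

Request:
{"method": "arm_command", "body": {"series": [0,0,0,0.3,0,0,0,0,0.6,0,0,0,0,0.8,0,0,0,0,0.8,0,0,0,0,0.8,0]}}

```text
clock: 10.55
eef_pos: [546.7, -54.8, 56.4]
tool_rot: [-3.141, -0.001, 3.115]
force: [-0.0, 0.3, -1.1]
width: 0.2
gripper_force: 0.0
```

```bash
python3 -c "import h;h.tip('s6')"
```

```text
10.6 [547.1 -54.7  56.6] [0.22 0.64 0.14]
tcp px [277.4 186. ] 1431.0
176 3 [572. -90.  68.]
177 2 [573. -86.  67.]
178 4 [569. -84.  64.]
179 11 [553. -77.  67.]
180 11 [552. -51.  93.]
181 12 [551. -57.  78.]
182 11 [552. -49.  83.]
183 11 [553. -60.  65.]
184 11 [553. -55.  64.]
185 10 [554. -49.  65.]
186 12 [550. -52.  60.]
187 9 [555. -45.  62.]
188 10 [553. -39.  62.]
```

View pics/s6.png

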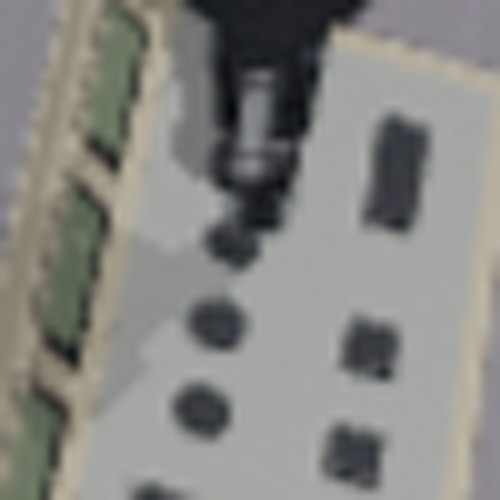

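The tip is just above the round key at about (275,185), which is price3. Price2 is at (274,193) and the tare key stands free again at about (292,178). I'll go down onto it.

Request:
{"method": "arm_command", "body": {"series": [0,0,0,0.3,0,0,0,0,0.6,0,0,0,0,0.9,0,0,0,0,1.0,0,0,0,0,1.0,0]}}

```text
clock: 11.02
eef_pos: [547.3, -54.0, 46.2]
tool_rot: [3.142, -0.001, 3.117]
force: [-0.1, 0.4, -0.5]
width: 0.1
gripper_force: 0.0
```

Request:
{"method": "arm_command", "body": {"series": [0,0,0,0.1,0,0,0,0,0.2,0,0,0,0,0.2,0,0,0,0,0.2,0,0,0,0,0.2,0]}}

```text
clock: 11.43
eef_pos: [547.6, -54.0, 44.7]
tool_rot: [3.142, 0.0, 3.117]
force: [-1.0, 0.0, 0.0]
width: -0.1
gripper_force: 0.0
```

Request:
{"method": "arm_command", "body": {"series": [0,0,0,0.1,0,0,0,0,0.2,0,0,0,0,0.2,0,0,0,0,0.2,0,0,0,0,0.2,0]}}

```text
clock: 11.85
eef_pos: [548.1, -54.0, 42.9]
tool_rot: [3.142, 0.001, 3.117]
force: [0.6, 0.0, 2.6]
width: 0.1
gripper_force: 1.0
```

Request:
{"method": "arm_command", "body": {"series": [0,0,0,0.1,0,0,0,0,0.2,0,0,0,0,0.2,0,0,0,0,0.2,0,0,0,0,0.2,0]}}

```text
clock: 12.27
eef_pos: [548.2, -54.1, 40.9]
tool_rot: [-3.142, 0.001, 3.117]
force: [1.3, -0.7, 3.5]
width: -0.1
gripper_force: 1.8
```

Request:
{"method": "arm_command", "body": {"series": [0,0,0,0.1,0,0,0,0,0.1,0,0,0,0,0.1,0,0,0,0,0.1,0,0,0,0,0.1,0]}}

```text
clock: 12.68
eef_pos: [548.2, -54.0, 39.9]
tool_rot: [-3.142, 0.001, 3.117]
force: [2.6, 0.3, 4.5]
width: 0.2
gripper_force: 2.4
```

Request:
{"method": "arm_command", "body": {"series": [0,0,0,0.1,0,0,0,0,0.1,0,0,0,0,0.1,0,0,0,0,0.1,0,0,0,0,0.1,0]}}

```text
clock: 13.1
eef_pos: [548.3, -54.1, 39.7]
tool_rot: [3.142, 0.002, 3.116]
force: [1.4, -0.3, 11.4]
width: 0.2
gripper_force: 5.6
```

The jump to 11.4 N shows price3 is fully down. I'll release it and draw clear.

Request:
{"method": "arm_command", "body": {"series": [0,0,0,-0.3,0,0,0,0,-0.8,0,0,0,0,-1.6,0,0,0,0,-2.8,0,0,0,0,-4,0]}}

```text
clock: 13.52
eef_pos: [545.8, -53.9, 78.6]
tool_rot: [3.141, -0.004, 3.116]
force: [-0.1, 0.5, 0.1]
width: -0.2
gripper_force: 0.0
```

Request:
{"method": "arm_command", "body": {"series": [0,1,0,-3,0,0,2,0,-6,0,0,4,0,-9,0,0,6,0,-11,0,0,8,0,-12,0]}}

```text
clock: 13.93
eef_pos: [466.9, -52.1, 200.9]
tool_rot: [3.142, 0.002, 3.116]
force: [0.9, -0.1, -0.2]
width: -0.0
gripper_force: 0.0
```

Request:
{"method": "arm_command", "body": {"series": [0,0,0,0,0,0,0,0,0,0,0,0,0,0,0,0,0,0,0,0,0,0,0,0,0]}}

```text
clock: 14.35
eef_pos: [467.8, -51.9, 197.9]
tool_rot: [3.142, -0.001, 3.117]
force: [0.3, -0.9, 0.0]
width: -0.0
gripper_force: 0.0
```

```bash
python3 - <<'E'
from cell import monitor,viewer
import cv2,numpy as np
s=monitor.read_state(); print(s["clock"],s["eef_pos"].round(1),s["force"].round(1))
o=[viewer.get_image("side")[0]]
d=cv2.absdiff(o[0],np.load("side0.npz")["p"])
cv2.imwrite("pics/s7.png",np.hstack([cv2.resize(x[60:300,140:340][:,:,::-1],(400,480)) for x in (o[0],d)]))
E
```

```text
14.35 [467.8 -51.9 197.9] [ 0.3 -0.9  0. ]
```

View pics/s7.png

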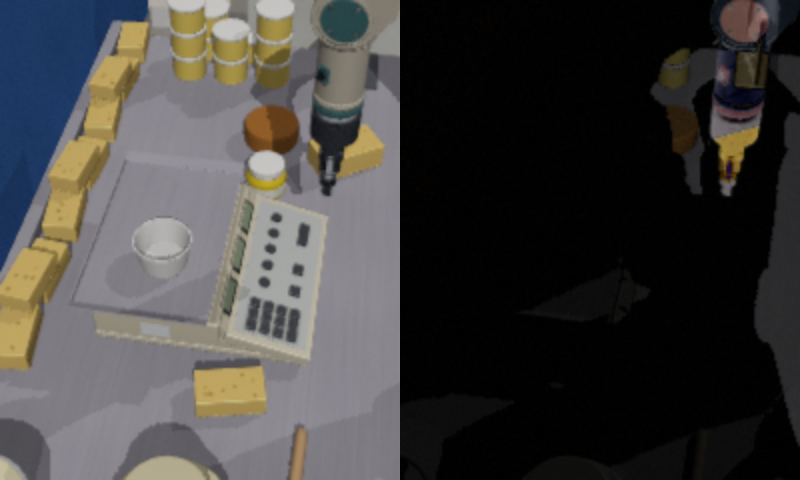

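The hand is clear, with the fingertip at about (304,155) in the side image. The difference image shows only the arm and its shadows, so the tub, pot and cheeses have not moved and all keys are up.

```bash
python3 -c "
from cell import workorder
print(workorder.finish_job())"
```

```text
the job is handed in; nothing more can be done
None
```

I pressed the tare key fully down (9.1 N peak) and released it, then did the same with the middle price key (11.4 N peak). The hand is drawn clear, nothing else moved in the side-camera check, and the job was handed in at about 14 s.

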